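Load the coin-roll rack and lock it at its next stop

TASK

Stand the slim coin roll end-down in the empty tube of the sliding coin-roll rack and let go of it. Then pull up the rack's lock plunger, slide the rack along to the very next hole of its track and let the pin go fully home there. Finish with the gripper still closed on the plunger's knob, holding the pin home, the rack locked at that hole and the roll in its tube; do not knock over or shift the other things on the counter.

Things in the scene. Friction and masses are not known exactly. Their poses are not given: they have to be found in the camera images.
- slim_roll: loose coin roll wrapped in brown card, a cylinder 24 mm across and 80 mm tall, about 0.2 kg, standing on the counter; origin at the centre of its underside, z up along the roll
- fat_roll: bystander: a coin roll of the same wrapping, 36 mm across, 80 mm tall, too fat for the tube; origin at the centre of its underside
- glue_stick: bystander: white glue stick with a grey cap, 33 mm across, 92 mm tall, standing; origin at the centre of its underside
- stamp: bystander: dark wooden hand stamp, 44 mm across at the foot, 78 mm tall, standing; origin at the centre of its underside
- track: fixed grey track of the rack, screwed to the counter at a varying place and yaw, 285 mm long along its y, 132 mm wide; origin on the counter. The rack slides along the track's +y. Along its -x edge lies a steel index strip (centre line x = -55 mm, top 30 mm above the counter) with holes at y = -60 (where the pin starts), -10 (the next hole), +40 and +90 mm
- section (a joint): travel of the sliding aluminium rack section along the track's +y, m: 0 at the first hole (start), 0.050 at the next, 0.100 at the one after; stops at 0 and 0.105. Friction about 3 N; stays where left. With the pin down in a hole it has about 2 mm of play either way, then gives 1 mm per 12 N. It carries two upright tubes, and on a lug at its -x side, -y end, the lock plunger
- tube_floor (a point): centre of the inner floor of the empty tube, 44 mm above the counter, moving with the section; bore 30 mm, outside 36 mm, rim 46 mm above this point, so a seated roll stands 34 mm proud of the rim. The other tube, 55 mm away towards the track's -y, holds a fixed roll whose top is 124 mm above the counter
- plunger (a joint): lift of the lock plunger, m: 0 fully home (start), 0.018 fully up. The 9 mm pin with a round tip reaches 11 mm into its 13 mm hole, so the section is free from about 0.012 up. A spring (1.7 N home, 3.6 N up) and 0.6 N of weight push it down; let go between holes, the pin rests on the strip and drops into a hole when it comes over one
- knob_mid (a point): middle of the plunger's black round knob, 24 mm across and 28 mm tall with upright axis, moving with the plunger; 90 mm above the counter when home. The knob's underside (14 mm below this point) is 6 mm above the 20 mm wide steel barrel on the lug when home; the lug's top is 44 mm above the counter
- next_hole (a point): mouth of the next hole, on the strip's top face, 30 mm above the counter; fixed to the track. The knob must end straight above it

How it is judged:
By the outcome, as a careful person would: the job done as asked, in the order asked, and still so for the second after the job is handed in, while the arm keeps its last pose, push and grip.
It also fails if it takes over 45 s, if anything falls off the work surface, if the arm or the gripper's body presses on something with over 40 N, if the wrist force passes 120 N, or if a joint passes its speed limit or range.

ROBOT

A 7-joint arm with a two-finger parallel gripper is mounted at the origin on the work surface. World frame = base frame: x ahead of the robot, y to its left, z up, the work surface at z = 0. Lengths are in m, angles in rad, forces in N, time in s.
With the tool pointing down it reaches from about 0.425 to 0.925 m from the base axis. Payload 6.8 kg.
Tool frame: the origin (TCP) lies on the front face of the gripper's body, between the roots of the fingers; the fingertips stand 73 mm ahead of it and the grasp point (between the pads) lies 54 mm ahead of it (env.nose_length is the distance from the TCP to the fingertips, in m); z points along the fingers, y is the direction in which the jaws open and shut (so a half turn about z gives the same grasp; the last joint's range is limited). The gripper opens to 85 mm and grips with 20 to 120 N. Pads are 22 mm wide; open, the fingers measure 114 mm over their backs; the gripper's body (76 mm by 85 mm) begins 54 mm behind the grasp point. The pads swing forward as they close: fully open they stand 13 mm farther back than shut.
Start: joints at [1.233, 0.477, 0.022, 1.555, -0.011, 1.109, -0.083], TCP at [0.154, -0.657, 0.304] pointing down, gripper open.
Joint ranges: [-2.96, 2.96], [-0.34, 2.1], [-1.41, 1.46], [0.24, 2.44], [-1.37, 4.51], [0.17, 1.92], [-2.96, 2.96]. Speed limits (rad/s): [2.39, 2.39, 3.14, 3.14, 3.14, 3.14, 3.14].

INTERFACE

Orientations are given as a unit quaternion [w, x, y, z].
In Python, from cell import env, kin, camera, calibration, job gives the robot as it stands. The module is installed in compiled form; this text tells all that it offers. Calls block until the motion is done:
- env.reach(position, orientation): joint-space move of the TCP to a pose.
- env.movel(position, velocity=0.15, rot=None, stop_force=None): straight line of the TCP; rot=None keeps the orientation; velocity is the mean speed in m/s. With stop_force (N) it stops when the force on the tool has changed by that much, and returns True; else False.
- env.goto_joints(angles): joint-space move.
- env.grip(opening, f_grip=None): finger opening in m; f_grip is the grip in N (None keeps the last); returns when the fingers have stopped.
- env.dwell(seconds).
- kin.inverse_kinematics(position, orientation): joint angles nearest the present ones, or None.
- env.get_state(): the state.
- camera(name): name is "side" or "top" or "wrist"; returns (picture, depth): 400x640x3 uint8, blue, green, red; 400x640 float32, m along the optical axis (not along the pixel's ray), 0 where there is no reading.
- calibration(name): a dict with "fx", "fy", "cx", "cy" (pixels), "k1" (the pictures are not rectified: a ray, as slopes to the right and down, at radius r is drawn at 1 + k1 r^2 times it, then the intrinsics apply), "rvec" (rotation vector, rad) and "tvec" (3), from world to camera coordinates, as OpenCV has them. Camera axes: x right, y down, z forward; pixel columns grow to the right and rows downward; lengths in m; the calibration is good to about 2 mm. A picture is of the moment at which its call begins: read the wrist's pose just before it. calibration takes no time and is no camera call; for the wrist camera it gives the pose at the moment of the call.
A pose or a line that the arm cannot do raises env.PlanningError and nothing moves.
- job.job_done(): hands the job in, once; it reports no verdict.
The state is a dict: "time": time; "qpos": joint angles; "joint_velocities": joint speeds; "joint_torque": joint torques, N m; "tcp_pos": TCP position; "orientation": TCP orientation; "force": force on the tool from outside, world axes, zero at the start; "torque": the same for the moment, N m; "opening": finger opening in m.
Only numpy, scipy, OpenCV 4.12 (cv2) and the standard library are available. Lean on these libraries where they do the work, as an engineer would, in place of code of your own. Each camera call takes 0.05 s, during which the arm holds its last target.

## Working session

There is one attempt and no reset: what is moved stays moved. The work goes in short steps, each a Python script; the robot and the scene stay as the last script left them, time stands still between calls to the robot, and variables do not carry over. Pictures are saved under pics/ and viewed, and the job is handed in when it is done.

```bash
mkdir -p pics; ls; cat > h.py <<'E'
import numpy as np, cv2
from cell import env, kin, camera, calibration, job
def cal(n):
    c=calibration(n); R,_=cv2.Rodrigues(np.array(c["rvec"],float)); return c,R,np.array(c["tvec"],float).reshape(3)
def ray(n,u,v,C=None):
    c,R,t=C or cal(n); K=np.array([[c["fx"],0,c["cx"]],[0,c["fy"],c["cy"]],[0,0,1]])
    p=cv2.undistortPoints(np.array([[[u,v]]],float),K,np.array([c["k1"],0,0,0.]))[0,0]
    return -R.T@t, R.T@np.array([p[0],p[1],1.])
def onz(n,u,v,z,C=None):
    o,d=ray(n,u,v,C); return o+d*(z-o[2])/d[2]
def proj(n,P,C=None):
    c,R,t=C or cal(n); K=np.array([[c["fx"],0,c["cx"]],[0,c["fy"],c["cy"]],[0,0,1]])
    return cv2.projectPoints(np.array(P,float).reshape(-1,1,3),R,t,K,np.array([c["k1"],0,0,0.]))[0][:,0]
def cloud(n,dep,C):
    c,R,t=C; K=np.array([[c["fx"],0,c["cx"]],[0,c["fy"],c["cy"]],[0,0,1]])
    v,u=np.mgrid[:400,:640]; p=cv2.undistortPoints(np.stack([u,v],-1).reshape(-1,1,2).astype(float),K,np.array([c["k1"],0,0,0.])).reshape(400,640,2)
    X=np.dstack([p,np.ones((400,640))])*dep[...,None]
    return (X-t)@R
E
python3 - <<'E'
from h import *
for n in ("side","top","wrist"):
    C=cal(n); im,d=camera(n); cv2.imwrite(f"pics/{n}0.png",im); np.savez(f"{n}0.npz",im=im,d=d,R=C[1],t=C[2])
    print(n,C[0],-C[1].T@C[2],(d>0).mean())
print(env.get_state())
E
```

```text
pics
side {'fx': 421.35750283157853, 'fy': 421.35750283157853, 'cx': 321.9385293414917, 'cy': 201.42637795541629, 'k1': -0.057020615666083414, 'rvec': array([ 2.10332907, -0.80157227,  0.40103888]), 'tvec': array([-0.35577065,  0.2873065 ,  0.5929139 ])} [ 0.06531564 -0.45841566  0.5884332 ] 0.99627734375
top {'fx': 454.3255358727097, 'fy': 454.3255358727097, 'cx': 311.3563788280322, 'cy': 208.10879869568973, 'k1': -0.034355979069292095, 'rvec': array([ 2.19330381, -2.15478057,  0.04328259]), 'tvec': array([0.05440099, 0.53704044, 1.05193905])} [0.46457733 0.03417483 1.08671415] 0.9959140625
wrist {'fx': 327.13246308826837, 'fy': 327.13246308826837, 'cx': 325.6951483815259, 'cy': 193.82571828378585, 'k1': -0.046906420341077906, 'rvec': array([-2.29235872,  1.81906182,  0.24351026]), 'tvec': array([-0.6737586 , -0.03392603,  0.37921869])} [ 0.21744512 -0.64189478  0.37362702] 0.9959140625
{'time': 0.15, 'qpos': array([ 1.23292728,  0.47765968,  0.02232946,  1.55619997, -0.01151567,
        1.10930209, -0.08310885]), 'joint_velocities': array([-0.00023443, -0.00265391,  0.00061586, -0.00275164, -0.00153287,
        0.00132366,  0.00131928]), 'joint_torque': array([ 3.21259773e-03, -5.96929550e+01,  1.61045428e+00, -2.81493026e+01,
        1.26122357e-02,  6.49355730e-03, -5.63559098e-06]), 'tcp_pos': array([ 0.15366916, -0.6569187 ,  0.30312577]), 'orientation': array([-7.10297810e-04,  9.93406768e-01,  1.14640628e-01, -1.22451115e-04]), 'force': array([ 0.55454084, -0.90325227, -0.16490513]), 'torque': array([-0.01502697, -0.02208977,  0.02456876]), 'opening': 0.08588772546426526}
```

View pics/top0.png

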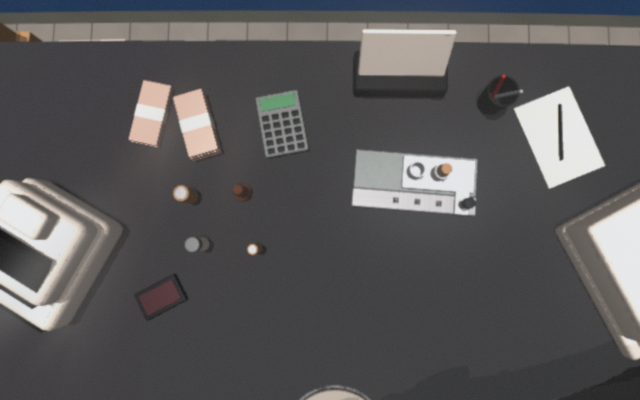

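View pics/side0.png

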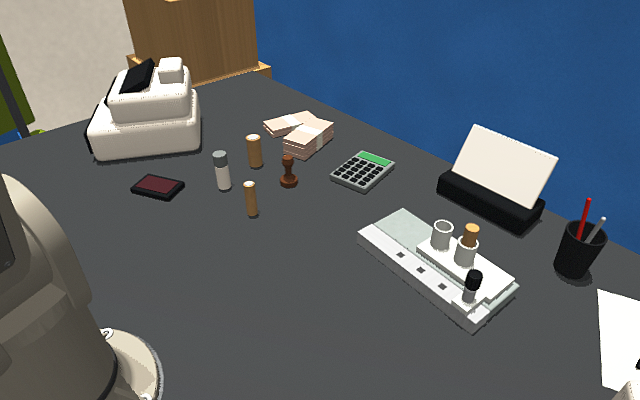

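The top view shows the slim roll at about (255,249), the fat roll at (185,194), the glue stick at (197,244) and the stamp at (241,192). The empty tube is at (417,170), the filled one at (443,171) and the knob at (468,202). The free holes are at (396/417/438, ~201). Next I'll measure these positions.

```bash
python3 - <<'E'
from h import *
im=cv2.imread("pics/top0.png")
cv2.imwrite("pics/topcrop.png",np.hstack([cv2.resize(im[140:225,345:485],None,fx=4,fy=4,interpolation=cv2.INTER_CUBIC)]))
cv2.imwrite("pics/topcrop2.png",cv2.resize(im[170:270,160:280],None,fx=5,fy=5,interpolation=cv2.INTER_CUBIC))
s=cv2.imread("pics/side0.png")
cv2.imwrite("pics/sidecrop.png",cv2.resize(s[200:335,350:525],None,fx=4,fy=4,interpolation=cv2.INTER_CUBIC))
P={}
for n in("top","side"):
    C=cal(n); d=np.load(f"{n}0.npz")["d"]; P[n]=cloud(n,d,C)
    print(n, P[n][300:310,350:360].reshape(-1,3).mean(0) if n=="top" else '')
X=P["top"]
# roll: points z>0.06 in window
def win(n,u0,u1,v0,v1,zlo,zhi):
    q=P[n][v0:v1,u0:u1].reshape(-1,3); q=q[(q[:,2]>zlo)&(q[:,2]<zhi)]
    return q
for nm,w in dict(slim=(240,275,235,265,.07,.09),fat=(165,205,175,210,.07,.09),glue=(180,215,230,256,.08,.1),stamp=(225,255,178,205,.06,.09),emptytube=(405,430,158,184,.08,.1),fulltop=(430,458,158,184,.115,.14),knob=(455,480,188,212,.09,.12)).items():
    q=win("top",*w)
    if len(q): print(nm,len(q),((q.min(0)+q.max(0))/2).round(4),q.mean(0).round(4),q.max(0)-q.min(0))
E
```

```text
top [ 0.31241101 -0.04102981  0.01160641]
side 
slim 93 [0.4387 0.1915 0.0794] [0.4381 0.1907 0.0807] [0.02219945 0.02298732 0.01502511]
fat 213 [0.5601 0.3566 0.0783] [0.5606 0.3559 0.0806] [0.03390587 0.03516707 0.01597549]
glue 173 [0.4474 0.3237 0.089 ] [0.447  0.3229 0.0923] [0.02664219 0.03204035 0.0178969 ]
stamp 128 [0.5712 0.2289 0.0712] [0.5705 0.2277 0.0743] [0.02778442 0.02621775 0.01934041]
emptytube 96 [ 0.6221 -0.17    0.0869] [ 0.6214 -0.1705  0.0885] [0.0355661  0.03421649 0.01353143]
fulltop 109 [ 0.6182 -0.2234  0.1217] [ 0.6177 -0.2232  0.124 ] [0.02305428 0.02344307 0.01347139]
knob 121 [ 0.5465 -0.2796  0.1001] [ 0.5469 -0.2785  0.1028] [0.02322118 0.02543483 0.01963597]
```

View pics/topcrop.png

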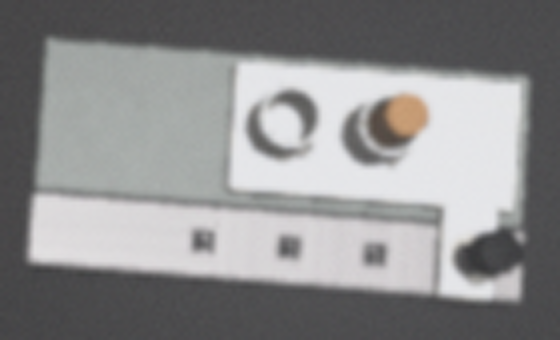

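View pics/sidecrop.png

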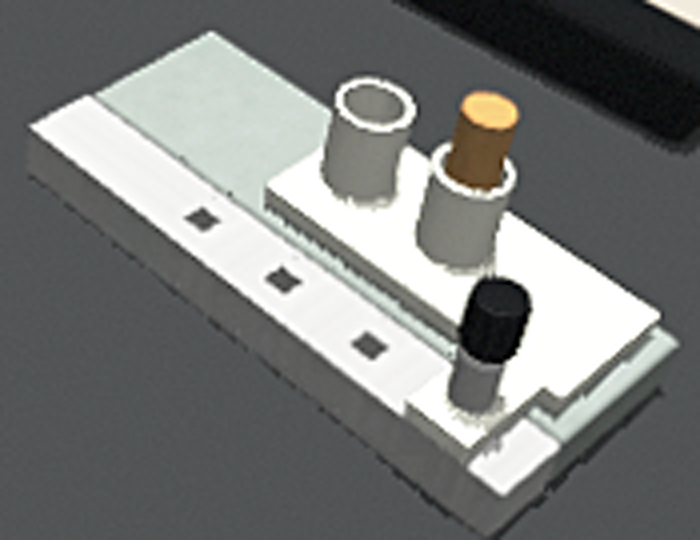

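View pics/topcrop2.png

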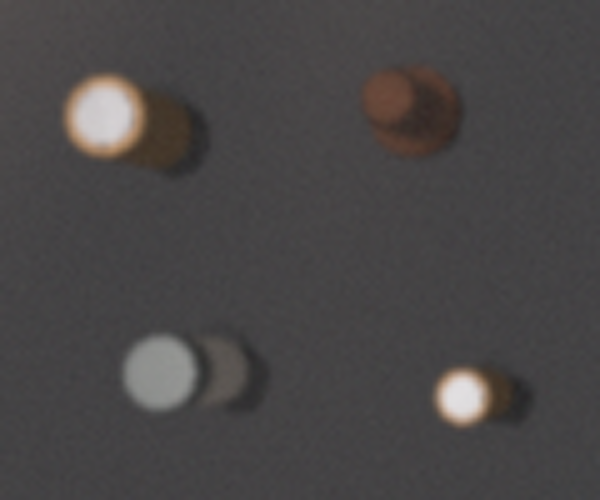

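```bash
python3 - <<'E'
from h import *
im=cv2.imread("pics/top0.png"); s=cv2.imread("pics/side0.png")
c=lambda u,v,f,u0,v0:((u+.5)/f-.5+u0,(v+.5)/f-.5+v0)
# holes
H=[onz("top",*c(u,v,4,345,140),.03) for u,v in((202,241),(289,246),(375,253))]
Hs=[onz("side",*c(u,v,4,350,200),.03) for u,v in((203,219),(283,280),(369,346))]
print("holes top",np.round(H,4).tolist(),"\nside",np.round(Hs,4).tolist())
for h in(H,Hs): d=h[0]-h[2]; print("len",np.linalg.norm(d),"yaw",np.degrees(np.arctan2(-d[0],d[1])))
# slim roll
def blob(img,m,u0,u1,v0,v1):
    w=np.zeros(m.shape,np.uint8); w[v0:v1,u0:u1]=m[v0:v1,u0:u1]*255
    cs=max(cv2.findContours(w,cv2.RETR_EXTERNAL,cv2.CHAIN_APPROX_NONE)[0],key=cv2.contourArea)
    (x,y),_,_=cv2.fitEllipse(cs); return x,y,cv2.contourArea(cs)
b=im.max(2)>120
for nm,w,z in(("slim",(240,275,235,265),.08),("fat",(165,205,175,210),.08)):
    x,y,a=blob(im,b,*w); print(nm,x,y,a,onz("top",x,y,z))
print("rim top",onz("top",*c(283,124,4,345,140),.09),"side",onz("side",*c(375,105,4,350,200),.09))
print("full top",onz("top",*c(407,116,4,345,140),.124),"side",onz("side",*c(489,111,4,350,200),.124))
print("knob top (top)",onz("top",*c(502,250,4,345,140),.104),"side",onz("side",*c(500,294,4,350,200),.104))
cv2.imwrite("pics/sidecrop2.png",cv2.resize(s[120:225,205:315],None,fx=5,fy=5,interpolation=cv2.INTER_CUBIC))
E
```

```text
holes top [[0.5577, -0.1309, 0.03], [0.5556, -0.1814, 0.03], [0.5524, -0.2313, 0.03]] 
side [[0.5568, -0.1328, 0.03], [0.5534, -0.1826, 0.03], [0.5499, -0.2324, 0.03]]
len 0.10046951909727088 yaw -3.038158574968384
len 0.09983047817987545 yaw -3.9723513421366667
slim 252.0 249.0 82.0 [0.43880323 0.19218329 0.08      ]
fat 180.47804260253906 192.61773681640625 183.0 [0.5618796  0.35747721 0.08      ]
rim top [ 0.61783116 -0.16572403  0.09      ] side [ 0.62011637 -0.17267908  0.09      ]
full top [ 0.61795547 -0.22472819  0.124     ] side [ 0.61549696 -0.22714715  0.124     ]
knob top (top) [ 0.5490138  -0.28117942  0.104     ] side [ 0.54624977 -0.28122934  0.104     ]
```

View pics/sidecrop2.png

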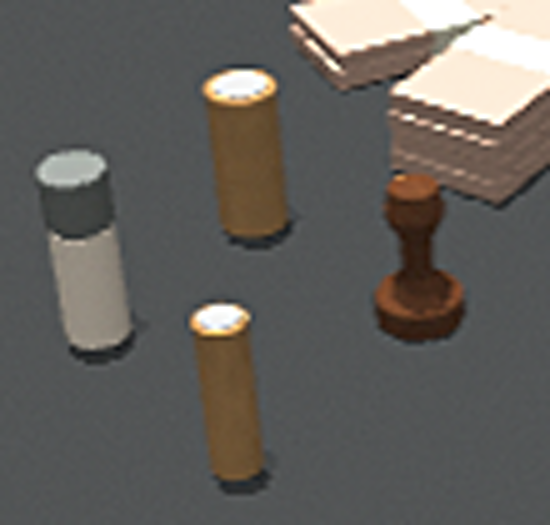

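```bash
cat >> h.py <<'E'
from scipy.spatial.transform import Rotation as Ro
YAW=np.radians(-3.5)
def quat(yaw,flip=False):
    c,s=np.cos(yaw),np.sin(yaw); y=np.array([c,s,0])*(-1 if flip else 1); z=np.array([0,0,-1.]); x=np.cross(y,z)
    q=Ro.from_matrix(np.column_stack([x,y,z])).as_quat(); return q[[3,0,1,2]]
def st():
    s=env.get_state(); print("t%.2f tcp %s F %s open %.4f"%(s["time"],np.round(s["tcp_pos"],4),np.round(s["force"],2),s["opening"])); return s
E
python3 - <<'E'
from h import *
for f in(0,1):
  for a in (0,90):
    for p in((.4385,.1915,.20),(.4385,.1915,.122),(.6205,-.171,.25),(.6205,-.171,.166),(.547,-.281,.144),(.550,-.231,.165)):
        q=kin.inverse_kinematics(p,quat(YAW+np.radians(a),f)); print(f,a,p,None if q is None else np.round(q,2))
E
```

```text
0 0 (0.4385, 0.1915, 0.2) [ 0.33  0.52 -1.08  2.06  0.59  0.91 -1.14]
0 0 (0.4385, 0.1915, 0.122) [ 0.24  0.65 -0.99  2.11  0.77  0.81 -1.3 ]
0 0 (0.6205, -0.171, 0.25) [ 0.56  0.53 -0.54  1.66  0.31  1.04 -0.14]
0 0 (0.6205, -0.171, 0.166) [ 0.55  0.63 -0.52  1.72  0.39  0.9  -0.2 ]
0 0 (0.547, -0.281, 0.144) [ 0.68  0.6  -0.42  1.8   0.33  0.8   0.04]
0 0 (0.55, -0.231, 0.165) [ 0.65  0.56 -0.47  1.84  0.33  0.83 -0.05]
0 90 (0.4385, 0.1915, 0.2) [ 0.33  0.52 -1.08  2.06  0.59  0.91  0.43]
0 90 (0.4385, 0.1915, 0.122) [ 0.2   0.61 -0.93  2.11  0.72  0.77  0.32]
0 90 (0.6205, -0.171, 0.25) [ 0.66  0.57 -0.7   1.65  0.41  1.07  1.36]
0 90 (0.6205, -0.171, 0.166) [ 0.64  0.67 -0.67  1.71  0.5   0.94  1.29]
0 90 (0.547, -0.281, 0.144) [ 0.82  0.65 -0.62  1.79  0.48  0.85  1.49]
0 90 (0.55, -0.231, 0.165) [ 0.77  0.6  -0.64  1.83  0.46  0.87  1.42]
1 0 (0.4385, 0.1915, 0.2) [ 0.39  0.57 -1.18  2.06  0.66  0.96  1.94]
1 0 (0.4385, 0.1915, 0.122) [ 0.37  0.78 -1.19  2.1   0.93  0.94  1.72]
1 0 (0.6205, -0.171, 0.25) [-0.58  0.87  1.27  1.74 -0.88  1.23 -2.28]
1 0 (0.6205, -0.171, 0.166) [ 0.05  0.58  0.17  1.75 -0.13  0.82 -2.92]
1 0 (0.547, -0.281, 0.144) [ 0.19  0.58  0.24  1.84 -0.2   0.75 -2.66]
1 0 (0.55, -0.231, 0.165) [ 0.14  0.52  0.2   1.87 -0.14  0.76 -2.78]
1 90 (0.4385, 0.1915, 0.2) [ 0.32  0.51 -1.07  2.06  0.58  0.91 -2.7 ]
1 90 (0.4385, 0.1915, 0.122) [ 0.07  0.54 -0.75  2.12  0.58  0.69 -2.71]
1 90 (0.6205, -0.171, 0.25) [ 0.34  0.49 -0.22  1.67  0.12  0.99 -1.56]
1 90 (0.6205, -0.171, 0.166) [ 0.31  0.58 -0.18  1.73  0.14  0.84 -1.57]
1 90 (0.547, -0.281, 0.144) [ 0.45  0.57 -0.11  1.82  0.09  0.76 -1.33]
1 90 (0.55, -0.231, 0.165) [ 0.42  0.52 -0.17  1.85  0.12  0.78 -1.44]
```

View pics/wrist0.png

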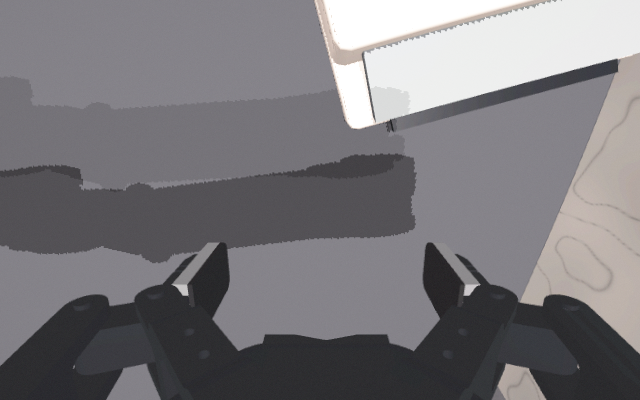

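```bash
python3 - <<'E'
from h import *
env.reach([.585,-.28,.28],quat(YAW)); st()
C=cal("wrist"); im,d=camera("wrist"); cv2.imwrite("pics/w1.png",im); np.savez("w1.npz",im=im,d=d,R=C[1],t=C[2])
print(-C[1].T@C[2])
for nm,P in dict(rim=(.6205,-.171,.09),knob=(.547,-.281,.104),h=(.551,-.232,.03)).items(): print(nm,proj("wrist",P,C))
E
```

```text
t2.21 tcp [ 0.5842 -0.282   0.2799] F [ 0.02  0.91 -0.27] open 0.0855
[ 0.58839007 -0.21636728  0.35046189]
rim [[365.64144131  40.27621207]]
knob [[278.77309809 194.71991845]]
h [[288.56439701 125.26001535]]
```

View pics/w1.png

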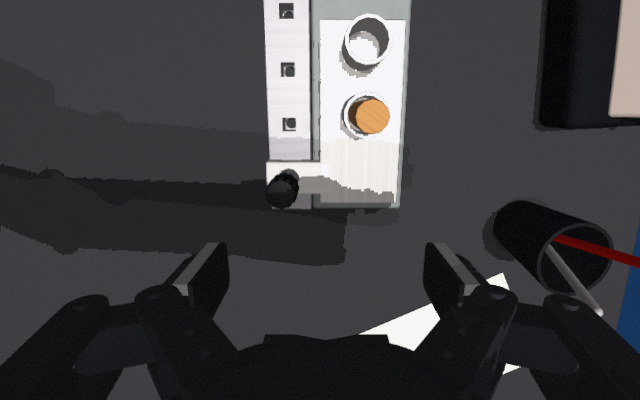

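The wrist view shows the empty tube's rim at about (367,41), the fixed roll's top at (372,116), the knob at (283,188) and the next hole at (289,124). All of these are close to my predictions.

```bash
python3 - <<'E'
import cv2
im=cv2.imread("pics/w1.png")
cv2.imwrite("pics/w1c.png",cv2.resize(im[0:215,260:415],None,fx=2.75,fy=2.75,interpolation=cv2.INTER_CUBIC))
cv2.imwrite("pics/w1d.png",cv2.resize(im[5:85,330:410],None,fx=7,fy=7,interpolation=cv2.INTER_CUBIC))
cv2.imwrite("pics/w1e.png",cv2.resize(im[110:215,255:335],None,fx=5,fy=5,interpolation=cv2.INTER_CUBIC))
E
```

```text
(no output)
```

View pics/w1d.png

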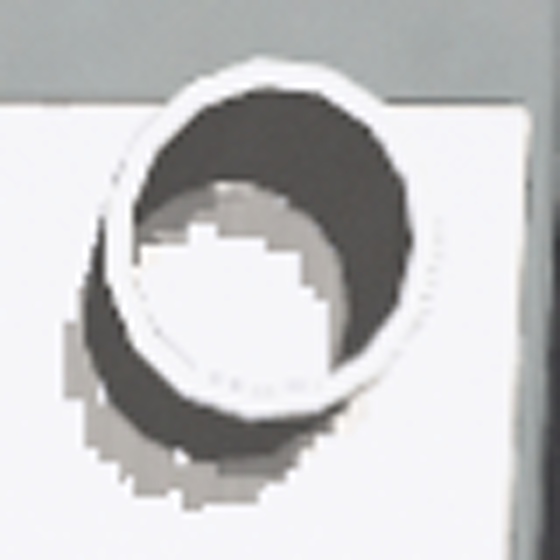

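View pics/w1e.png

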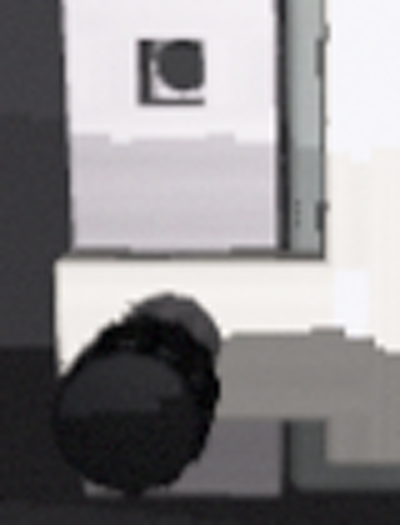

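```bash
python3 - <<'E'
from h import *
z=np.load("w1.npz"); C=(calibration("wrist"),z["R"],z["t"])
c=lambda u,v,f,u0,v0:((u+.5)/f-.5+u0,(v+.5)/f-.5+v0)
print("rim",onz("wrist",*c(271,237,7,330,5),.09,C))
print("hole",onz("wrist",*c(172,70,5,255,110),.03,C))
print("knobtop",onz("wrist",*c(127,418,5,255,110),.104,C))
print("full",onz("wrist",372,116,.124,C))
X=cloud("wrist",z["d"],C)
for n,(u0,u1,v0,v1,a,b) in dict(rim=(335,400,5,75,.085,.096),full=(350,395,90,140,.12,.13),knob=(262,302,165,215,.1,.108)).items():
    q=X[v0:v1,u0:u1].reshape(-1,3); q=q[(q[:,2]>a)&(q[:,2]<b)]; print(n,len(q),(q.min(0)+q.max(0))/2,q.max(0)-q.min(0))
E
```

```text
rim [ 0.62250153 -0.16983729  0.09      ]
hole [ 0.55156357 -0.23046275  0.03      ]
knobtop [ 0.54808392 -0.27983748  0.104     ]
full [ 0.61881483 -0.22492232  0.124     ]
rim 688 [ 0.62229636 -0.17013879  0.08887059] [0.03530158 0.03527442 0.00771424]
full 957 [ 0.61867664 -0.22508685  0.12331499] [0.02363028 0.0227801  0.00661464]
knob 729 [ 0.54819231 -0.2799183   0.1032706 ] [0.02425471 0.02457362 0.00649904]
```

```bash
sed -i 's/radians(-3.5)/radians(-3.9)/' h.py; python3 - <<'E'
from h import *
env.reach([.4385,.1915,.25],quat(YAW)); st(); env.dwell(.2); st()
im,d=camera("wrist"); cv2.imwrite("pics/w2.png",im)
print(proj("wrist",[(.4385,.1915,.08)]))
E
```

```text
t4.06 tcp [0.4393 0.1906 0.25  ] F [-0.09  0.19 -0.45] open 0.0855
t4.26 tcp [0.439  0.1909 0.25  ] F [ 0.71 -0.2   0.33] open 0.0857
[[325.68033746 194.61554177]]
```

View pics/w2.png

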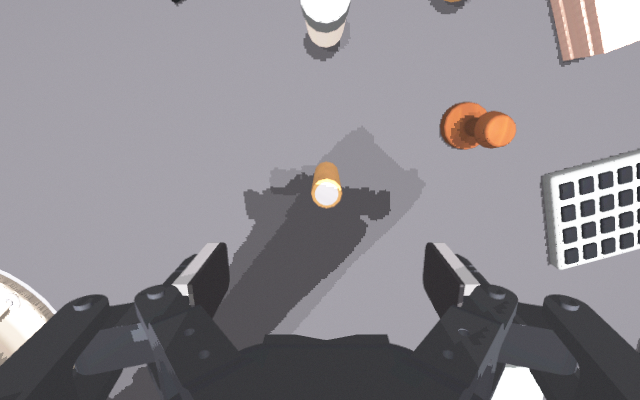

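The roll's top is at (326.5,193.5) and I predicted (325.7,194.6), so it's good to about 1 mm. Descending to grasp.

```bash
python3 - <<'E'
from h import *
q=quat(YAW)
env.movel([.4388,.192,.123],.15,rot=q); st()
env.grip(.015,40); st()
env.movel([.4388,.192,.25],.2); s=st()
im,d=camera("wrist"); cv2.imwrite("pics/w3.png",im)
im,d=camera("side"); cv2.imwrite("pics/s3.png",cv2.resize(im[40:240,150:350],None,fx=3,fy=3))
E
```

```text
t5.31 tcp [0.4392 0.1924 0.1236] F [ 0.35 -0.33 -0.37] open 0.0851
t5.90 tcp [0.439  0.1921 0.1233] F [-1.08 -0.16  5.12] open 0.0226
t6.68 tcp [0.4381 0.1913 0.2488] F [-0.88 -0.08 -3.68] open 0.0227
```

View pics/w3.png

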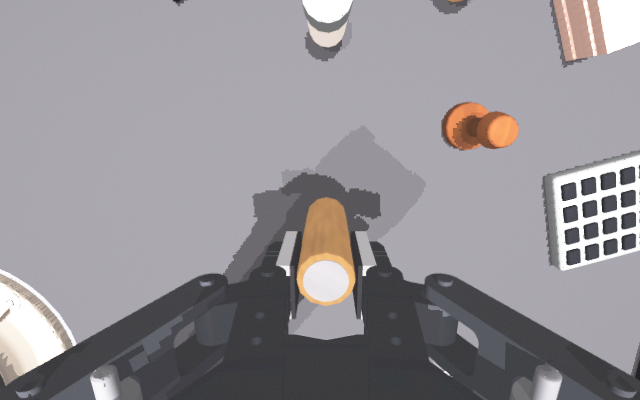

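View pics/s3.png

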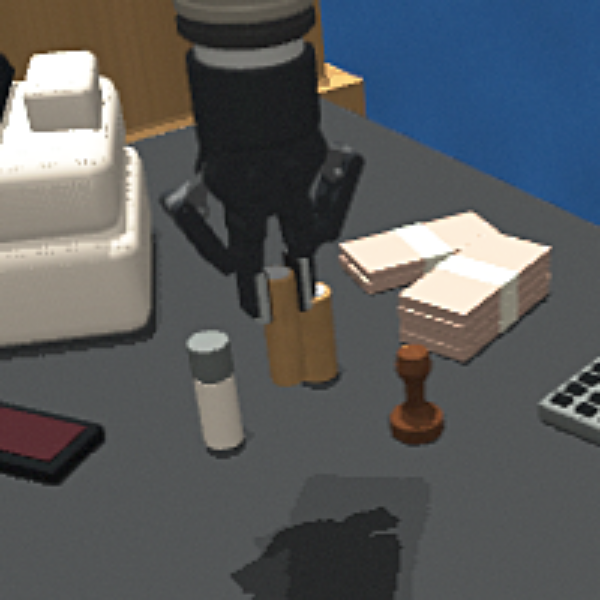

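```bash
python3 - <<'E'
from h import *
print(onz("wrist",326,282,.2055))
s=st()
t=s["tcp_pos"]; print("tcp z axis",Ro.from_quat(np.array(s["orientation"])[[1,2,3,0]]).as_matrix().round(4))
for z in(.2055,.1255): print(z,proj("wrist",(t[0],t[1],z)))
E
```

```text
[0.43769037 0.19103091 0.2055    ]
t6.78 tcp [0.438  0.1914 0.2484] F [ 0.78 -0.19 -2.56] open 0.0230
tcp z axis [[ 0.0679  0.9977 -0.0029]
 [ 0.9977 -0.0679 -0.0011]
 [-0.0013 -0.0028 -1.    ]]
0.2055 [[326.60661067 281.10583728]]
0.1255 [[326.78364862 214.76483162]]
```

```bash
python3 - <<'E'
from h import *
q=quat(YAW); T=np.array([.6222,-.1700])
env.movel([.4385,.192,.29],.2,rot=q)
env.reach([*T,.29],q); st(); env.dwell(.2); s=st()
e=T-s["tcp_pos"][:2]; cmd=T+e
env.movel([*cmd,.225],.12); env.dwell(.15); s=st()
for n in("wrist","side"):
    im,d=camera(n); cv2.imwrite(f"pics/{n}4.png",im if n=="wrist" else cv2.resize(im[100:300,350:550],None,fx=3,fy=3))
print(cmd, proj("wrist",[(.6222,-.17,.09)]))
E
```

```text
t8.63 tcp [ 0.6223 -0.1675  0.2901] F [ 0.31  1.05 -3.37] open 0.0227
t8.83 tcp [ 0.6223 -0.1684  0.2903] F [ 0.71  0.01 -2.73] open 0.0233
t9.68 tcp [ 0.6227 -0.1716  0.2262] F [-0.24 -0.03 -3.05] open 0.0228
[ 0.62208197 -0.1716051 ] [[325.30271419 206.31580085]]
```

View pics/wrist4.png

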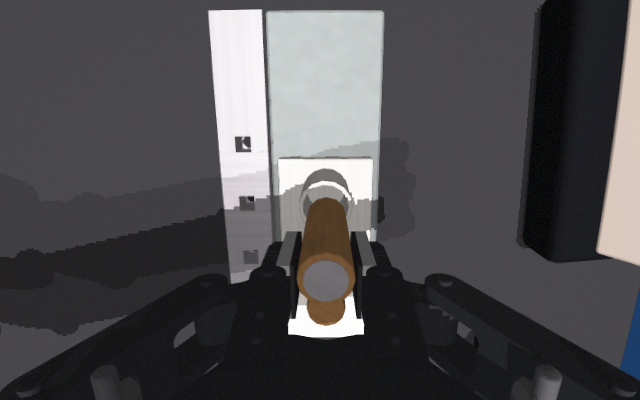

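View pics/side4.png

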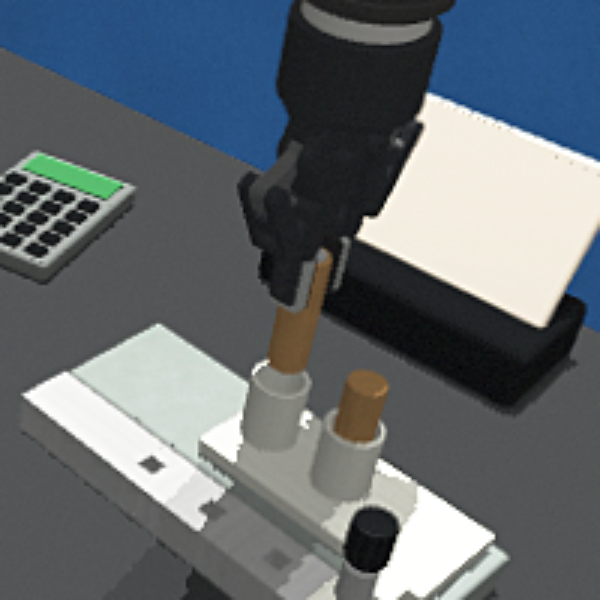

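The roll's bottom lines up over the tube mouth, which is at about (326,206) in the wrist view. I'm inserting it with a force stop.

```bash
python3 - <<'E'
from h import *
T=[.6220,-.1700]
env.movel([*T,.222],.05); env.dwell(.1); st()
r=env.movel([*T,.166],.06,stop_force=8); print(r); s=st()
E
```

```text
t10.12 tcp [ 0.622  -0.1699  0.222 ] F [-1.26 -0.78 -2.4 ] open 0.0227
True
t10.98 tcp [ 0.6215 -0.1699  0.1674] F [-1.33  0.26  5.65] open 0.0227
```

It stopped at z=0.1674, and I expected it to seat at 0.167. Releasing.

```bash
python3 - <<'E'
from h import *
env.grip(.085,40); s=st()
p=s["tcp_pos"]
env.movel([.622,-.17,.26],.2); st()
env.movel([.590,-.28,.26],.25); env.dwell(.15);st()
C=cal("wrist"); im,d=camera("wrist"); cv2.imwrite("pics/w5.png",im)
cv2.imwrite("pics/w5c.png",cv2.resize(im[0:220,240:420],None,fx=2.7,fy=2.7,interpolation=cv2.INTER_CUBIC))
X=cloud("wrist",d,C)
for k,(z0,z1) in dict(top=(.112,.14),knob=(.098,.108)).items():
  q=X[:230,200:450].reshape(-1,3); q=q[(q[:,2]>z0)&(q[:,2]<z1)]
  if k=="top":
    for a in(-.17,-.225):
      m=q[abs(q[:,1]-a)<.02]; print(k,a,len(m),(m.min(0)+m.max(0))/2,m[:,2].mean())
  else:
    m=q[q[:,0]<.575]; print(k,len(m),(m.min(0)+m.max(0))/2)
E
```

```text
t11.61 tcp [ 0.6205 -0.1699  0.166 ] F [ 0.86 -0.88 -0.08] open 0.0850
t12.22 tcp [ 0.6214 -0.1701  0.2591] F [ 0.1   0.23 -0.6 ] open 0.0850
t12.98 tcp [ 0.5903 -0.2781  0.2594] F [ 0.3   0.62 -0.29] open 0.0850
top -0.17 1452 [ 0.62113535 -0.16983395  0.11986623] 0.12423019037673518
top -0.225 1133 [ 0.61865183 -0.22502043  0.11980784] 0.12427074290281166
knob 880 [ 0.54794621 -0.27977491  0.10241201]
```

View pics/w5.png

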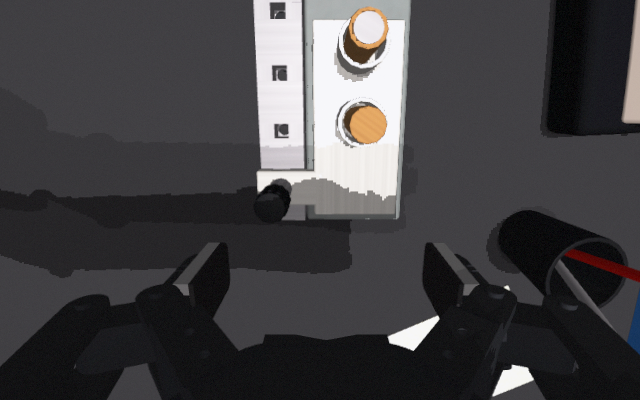

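The roll is seated: its top at (368,27) measures 124.2 mm, the same as the fixed roll. Next is the knob, at (272,202) in the picture and (0.548,-0.280) in world coordinates.

```bash
python3 - <<'E'
from h import *
q=quat(YAW); K=np.array([.548,-.280])
env.movel([*K,.20],.2,rot=q); env.dwell(.1); s=st()
env.movel([*K,.1465],.1,stop_force=10); s=st()
env.grip(.015,60); env.dwell(.15); s=st()
print(Ro.from_quat(np.array(s["orientation"])[[1,2,3,0]]).as_matrix().round(4)[:,1])
im,d=camera("wrist"); cv2.imwrite("pics/w6.png",im)
E
```

```text
t13.65 tcp [ 0.55   -0.2797  0.2017] F [ 0.77 -0.23  0.35] open 0.0847
t14.33 tcp [ 0.5483 -0.2799  0.1466] F [ 0.69 -0.01 -0.35] open 0.0850
t15.07 tcp [ 0.5485 -0.2801  0.147 ] F [ 1.71 -0.01  4.49] open 0.0222
[ 0.9977 -0.068   0.0012]
```

View pics/w6.png

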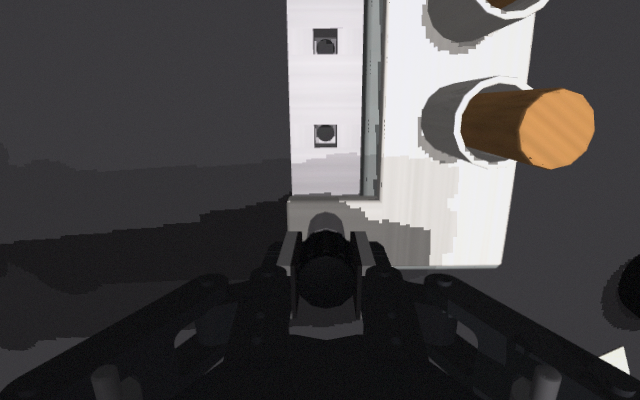

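The knob at (327,270) is centred between the pads. Lifting the plunger.

```bash
python3 - <<'E'
from h import *
s=st(); p=s["tcp_pos"]
r=env.movel([p[0],p[1],.147+.0165],.04,stop_force=20); env.dwell(.1); print(r); s=st()
im,d=camera("side"); cv2.imwrite("pics/s7.png",cv2.resize(im[200:340,400:540],None,fx=4,fy=4,interpolation=cv2.INTER_CUBIC))
im,d=camera("wrist"); cv2.imwrite("pics/w7.png",im)
E
```

```text
t15.12 tcp [ 0.5485 -0.2801  0.147 ] F [ 1.63 -0.    4.67] open 0.0225
False
t15.80 tcp [ 0.5486 -0.2801  0.1633] F [ 3.37 -1.04 -3.88] open 0.0225
```

View pics/s7.png

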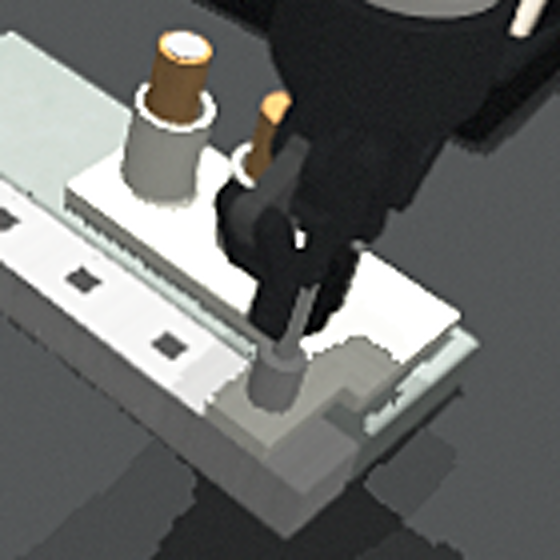

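View pics/w7.png

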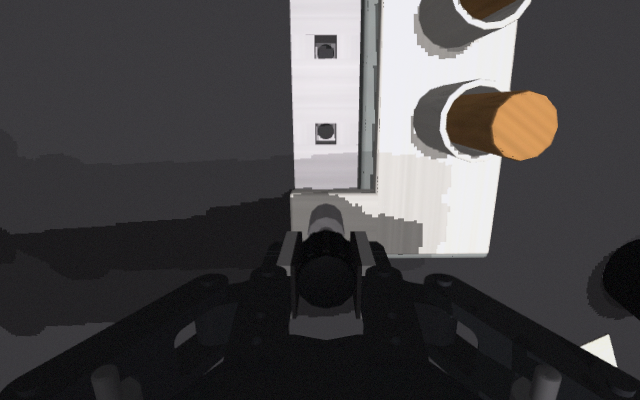

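The plunger is up (the stem shows in the side view, and the force is about −3.9 N from the spring). Sliding 50 mm now.

```bash
python3 - <<'E'
from h import *
p=st()["tcp_pos"]
r=env.movel([.5485+.0034,-.2801+.0499,.1635],.06,stop_force=25); env.dwell(.2); print(r); s=st()
im,d=camera("wrist"); cv2.imwrite("pics/w8.png",im)
im,d=camera("side"); cv2.imwrite("pics/s8.png",cv2.resize(im[190:330,360:520],None,fx=4,fy=4,interpolation=cv2.INTER_CUBIC))
E
```

```text
t15.90 tcp [ 0.5485 -0.2801  0.1632] F [ 4.89 -0.46 -4.17] open 0.0223
False
t17.08 tcp [ 0.5518 -0.23    0.1634] F [ 2.93  0.34 -3.1 ] open 0.0224
```

View pics/w8.png

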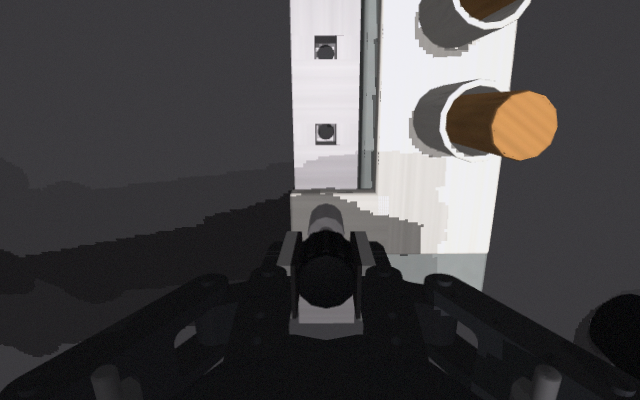

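View pics/s8.png

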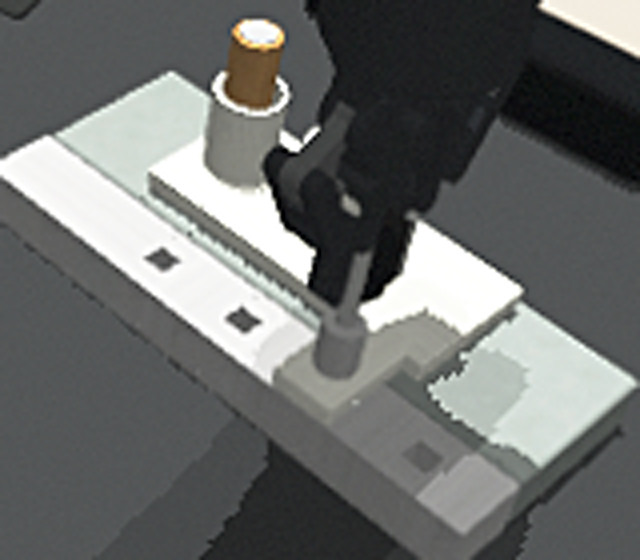

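Two free holes remain ahead of the lug. They sit at (325,131) and (325,47), the same pixels as before the slide, so it moved exactly one pitch. Lowering the pin.

```bash
python3 - <<'E'
from h import *
p=st()["tcp_pos"]
r=env.movel([.5519,-.2302,.1455],.03,stop_force=13); print(r); st(); env.dwell(.3); s=st()
im,d=camera("wrist"); cv2.imwrite("pics/w9.png",im)
im,d=camera("side"); cv2.imwrite("pics/s9.png",cv2.resize(im[190:330,360:520],None,fx=4,fy=4,interpolation=cv2.INTER_CUBIC))
E
```

```text
t17.18 tcp [ 0.5518 -0.23    0.1634] F [ 2.86 -0.28 -4.11] open 0.0220
True
t17.74 tcp [ 0.5519 -0.23    0.147 ] F [-2.52  0.88  7.42] open 0.0222
t18.04 tcp [ 0.5519 -0.23    0.147 ] F [-1.4  -0.16  7.15] open 0.0223
```

View pics/w9.png

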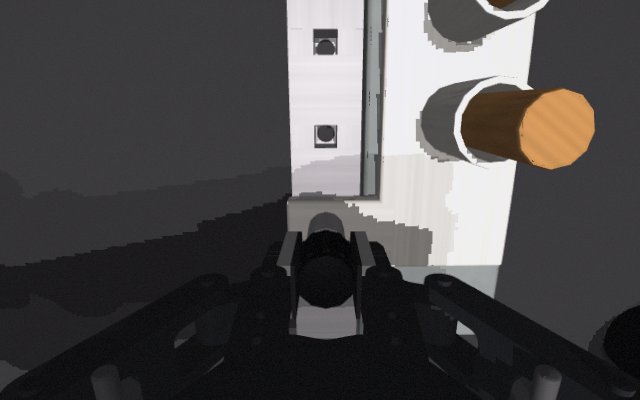

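View pics/s9.png

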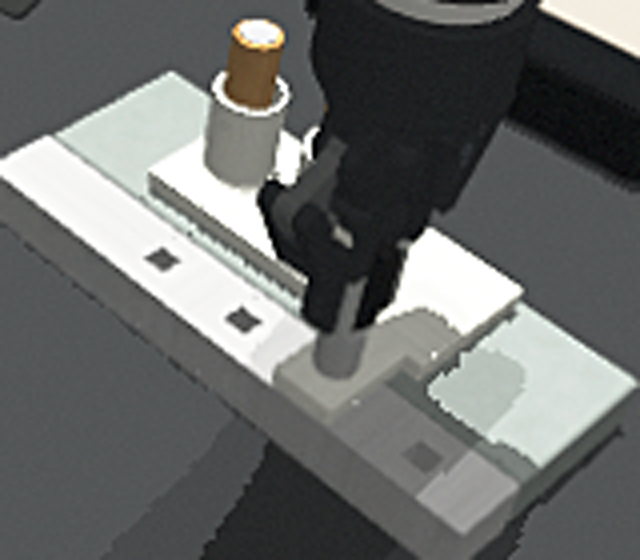

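```bash
python3 - <<'E'
from h import *
C=cal("top"); im,d=camera("top"); cv2.imwrite("pics/top9.png",im)
X=cloud("top",d,C); a=np.load("top0.npz"); 
df=np.abs(im.astype(int)-a["im"].astype(int)).max(2)[165:265,160:230]; print("bystander diff px",(df>60).sum(), (np.abs(im.astype(int)-a["im"].astype(int)).max(2)[175:210,225:258]>60).sum())
q=X[140:230,380:450].reshape(-1,3); m=q[(abs(q[:,0]-.624)<.02)&(abs(q[:,1]+.12)<.02)&(q[:,2]>.11)&(q[:,2]<.135)]
print(len(m),m.mean(0) if len(m) else ''); st()
E
```

```text
bystander diff px 0 0
107 [ 0.62280519 -0.11887766  0.12411153]
t18.19 tcp [ 0.5519 -0.23    0.147 ] F [-1.46  0.52  7.17] open 0.0222
```

View pics/top9.png

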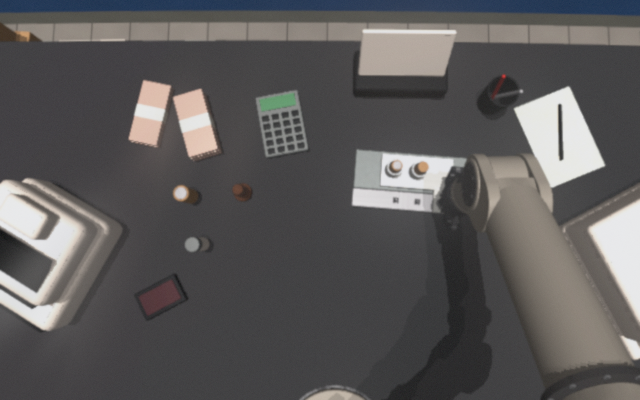

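The top view shows the roll in its tube at (396,167), with its top at 124 mm. Two free holes remain at (396/417, 200), and the fat roll, glue stick and stamp haven't moved. Handing in.

```bash
python3 - <<'E'
from h import *
print(job.job_done())
E
```

```text
the job is handed in; nothing more can be done
None
```

The job is done and handed in at about 18 s. The slim roll stands in the empty tube, and the rack is at the next hole with the pin down. The gripper is still closed on the knob, pressing it down with about 7 N.

**Last checks**
- **Roll:** its top measures 124 mm above the counter, the height of a seated roll and the same as the fixed roll measured.
- **Rack position:** the roll's tube moved along by about 51 mm by camera against the 50 mm hole spacing. The arm's own reading for the slide was 50 mm.
- **Pin:** with the knob sitting in the fingers as before, the tool stopped at 147.0 mm. That is the height it had with the pin home at the start.
- **Bystanders:** the fat roll, glue stick and stamp show no change in the top picture.

None of the checks failed. I did not push the rack sideways to test the lock.

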